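Tip a canvas over and press it square into the framing corner

ROBOT

A 6-joint arm with a two-finger parallel gripper is mounted at the origin on a cart in front of the work surface, level with it; the furniture and walls round the work are solid. World frame = base frame: x ahead of the robot, y to its left, z up, the work surface at z = 0. Lengths are in m, angles in rad, forces in N, time in s.
With the tool pointing down it reaches from about 0.375 to 0.9 m from the base axis. Payload 3.1 kg.
Tool frame: the origin (TCP) lies at the very end of the fingers, on their centre line; the grasp point (between the pads) lies 19 mm behind it (manip.pinch_z is the distance from the TCP to the grasp point, in m); z points along the fingers, y is the line along which they close (so a half turn about z gives the same grasp; the last joint's range is limited). The gripper opens to 85 mm and grips with 20 to 120 N. Pads are 22 mm wide; open, the fingers measure 114 mm over their backs; the gripper's body (76 mm by 85 mm) begins 54 mm behind the grasp point. The pads swing forward as they close: fully open they stand 13 mm farther back than shut.
Start: joints at [-0.178, 0.527, 1.433, -0, 1.181, -0.178], TCP at [0.625, 0, 0.231] pointing down, gripper open.
Joint ranges: [-3.08, 3.08], [-0.75, 2.2], [0.22, 2.44], [-1.43, 4.57], [0, 2.65], [-2.85, 2.85]. Speed limits (rad/s): [2.79, 2.79, 3.14, 3.14, 3.14, 3.14].

INTERFACE

Orientations are given as a unit quaternion [x, y, z, w].
In Python, from station import manip gives the robot as it stands.
- The arm moves only by the tool servo_tool, never from a script. Its argument "commands" is one flat list of numbers, 7 for each row, row after row: the shift along the tool's x, y, z each as a share of 500 mm, from -1 to 1, then the turn, a rotation vector about the tool's x, y, z each as a share of 360 degrees, from -1 to 1, then the opening, from -1 (shut) to 1 (fully open). In form: [dx, dy, dz, rx, ry, rz, claw, dx, dy, dz, rx, ry, rz, claw, ...]. A call has 1 to 12 rows; each row shifts and turns the commanded pose from where the row before left it, along the tool's axes as they then stand; what a row does not reach is not made up. A row lasts 1/12 s, in which the tool goes at most 41.7 mm and 7.16 degrees, less where a joint would pass 70% of its speed; a pose out of reach is approached as far as the arm can. A call with a number of a shift or a turn outside -1 to 1 is refused whole. A call with a gripper value outside its range is refused whole. The fingers move at their own pace and stop on an object; "force" is the grip in N (left out, the last holds). Time passes only in rows, so rows that do not move let the fingers close. It gives the time, the measured TCP pose, the force, the opening and the grip force at its end, in the units of the state.
- manip.sense(): the state, without advancing time (a new reading comes with each control period).
- manip.snapshot(name): name is "scene" or "side" or "wrist"; returns a dict with "img" (480x640x3 uint8, red, green, blue), "mtx" (3x3 intrinsics, pixels), "distortion" ([k1, k2, p1, p2, k3] as OpenCV has them; the pictures are not rectified), "world_to_cam" (4x4, takes a point from world to camera coordinates). Camera axes: x right, y up, looking along -z (the intrinsics and any distortion apply to the point x, -y, -z); pixel columns grow to the right and rows downward; lengths in m; the calibration is good to about 2 mm. A picture is of the moment at which its call begins. There is no depth.
- manip.sign_off(): hands the job in; it is judged then, once.
Trained networks look in a picture, given as the dict that the camera call returned (one of the last four; its "shot" number tells which), for a name from the list of things; names that differ only in an ending like _2 or _b are one class to them, and where a whole thing is asked for, a point or a joint stands for the part that bears it (a point fixed in the world has none). Each returns a list of dicts, best first, with "conf" (0 to 1); they miss things now and then, are a little off and sometimes report something else, mostly with a low value. They report only what shows in the picture. A call takes as long as a camera call. They do not tell look-alikes from the thing itself.
- manip.look_for(picture, query): "box" ([left, top, width, height] in pixels, round what is visible of it).
- manip.silhouettes(picture, query): "pixels" (480x640 bool, what is visible of it) and "box" ([left, top, width, height] in pixels, round what is visible of it).
The state is a dict: "t": time; "q": joint angles; "qd": joint speeds; "tau": joint torques, N m; "tcp_pos": TCP position; "tool_rot": TCP orientation; "force": force on the tool from outside, world axes, zero at the start; "ft_torque": the same for the moment, N m; "finger_gap": opening from 0.0 (shut) to 1.0 (fully open); "gripper_force": force on a finger pad.
Only numpy, scipy, OpenCV 4.12 (cv2) and the standard library are available. Lean on these libraries where they do the work, as an engineer would, in place of code of your own. Each camera call takes 0.05 s, during which the arm holds its last target. There are 200 camera calls.

TASK

Topple the small canvas that stands on end on the cork board away from you, so that it lies on its back on the board with the painted face up; do not lift it. Then slide it against the far rail and press it home there for about a second, and after that slide it along to the left rail and press it home there in the same way, so that it stays square in the corner, flush with both rails. Press firmly each time, with about 10 newtons and never more than 25, and leave the other things on the table as they are.

Things in the scene. Friction and masses are not known exactly. Their poses are not given: they have to be found in the camera images.
- canvas: loose canvas, blue painted face, 195 x 150 x 21 mm, 0.14 to 0.26 kg. Origin: centre of its back. x along the 195 (edges -97.5, +98 mm), y along the 150 (edges -75, +75), z out of the painted face (at 21 mm). Starts on its short edge, x up, face to the robot, y left; balance point 98 mm above the cork; past 6 degrees it falls freely, unharmed. Lying as wanted: z up, x to the far rail; slides at 1 to 3 N
- canvas_top_left (a point): corner of the canvas at its (98, 75, 10.5) mm: its upper left corner while standing; lying, the far left corner, mid thickness
- canvas_top_right (a point): corner of the canvas at its (98, -75, 10.5) mm: upper right while standing; lying, the far right corner
- canvas_bottom_left (a point): corner of the canvas at its (-97.5, 75, 10.5) mm: lower left while standing; lying, the near left corner
- board: cork-faced board fixed to the table, 360 (x) x 290 (y) x 8 mm, origin at the centre of its underside; its x axis points away from the robot to the far rail, y to the left, z up; the cork is at z = 8 mm
- far_rail: light wooden rail fixed across the board's far end, 20 (x) x 290 (y) x 14 mm high, standing on the cork (its top 22 mm above the table). Origin at the centre of its underside, axes as the board's; the face for the canvas is at its x = -10 mm, that is at x = 155 mm of the board. Rigid. A canvas that meets it askew can jam on one corner: push it square, at two points of its edge
- left_rail: light wooden rail, 250 (x) x 18 (y) x 14 mm high, with steel brackets and two brass nuts up to 25 mm high on top, set along the left side of the board at a different distance each time and clamped there. Origin at the centre of its underside, axes parallel to the board's; the face for the canvas is at its y = -9 mm. Rigid
- red_jar: glass jar of red pigment with a black lid, 46 mm across, 61 mm high; a bystander. Origin at the centre of its underside, z up
- blue_jar: glass jar of blue pigment with a white lid, 48 mm across, 56 mm high; a bystander. Origin at the centre of its underside, z up
- green_jar: glass jar of green pigment with a black lid, 46 mm across, 56 mm high; a bystander. Origin at the centre of its underside, z up
- blue_dish: small white dish with blue wash, 92 mm across, 31 mm high; a bystander. Origin at the centre of its underside, z up
- masking_tape: roll of masking tape lying flat, 100 mm across, 24 mm high; a bystander. Origin at the centre of its underside, z up
Mind the look-alikes: they are no part of the job. Leave any purple look-alike of the canvas alone.

How it is judged:
On the way, in this order (a step that is already met when the one before it is completed fails the run):
1. the canvas has been tipped over and lies on its back on the board, painted face up (angle between canvas's own z axis and vertical below 0.06 rad and height (world z) of canvas below 0.014 m), for 0.2 s.
2. lying flat, it is pressed flush against the far rail, the fingers pushing it with more than 5 N, for 0.4 s (all of step 1 and x of each of canvas_top_left, canvas_top_right in the frame of board above 0.152 m and contact force between canvas and far_rail above 1.5 N and contact force between the fingers and canvas above 5 N), for 0.4 s.
3. lying flat, it is pressed flush against the left rail, the fingers pushing it with more than 5 N, for 0.4 s (all of step 1 and y of each of canvas_top_left, canvas_bottom_left in the frame of left_rail above -0.012 m and contact force between canvas and left_rail above 1.5 N and contact force between the fingers and canvas above 5 N), for 0.4 s.
At the end, for the whole second after the job is handed in: The canvas lies on its back on the board (within 0.06 rad, its back less than 14 mm above the table), the painted face up, its far corners within 3 mm of the far rail's face and its left corners within 3 mm of the left rail's face, at rest and released (all of step 1 and x of each of canvas_top_left, canvas_top_right in the frame of board above 0.152 m and y of each of canvas_top_left, canvas_bottom_left in the frame of left_rail above -0.012 m and linear speed of canvas below 0.01 m/s and contact force between each of the arm, the fingers and canvas below 0.1 N); the robot touches nothing.
It fails at once if the canvas is lifted: its centre rises above 125 mm (height (world z) of canvas above 0.125 m).
It fails at once if the canvas is forced: more than 25 N between it and a rail or the fingers (contact force between canvas and far_rail above 25 N or contact force between canvas and left_rail above 25 N or contact force between canvas and the fingers above 25 N).
It fails at once if a jar, the dish or the tape roll is moved more than 15 mm or upset (distance of any of red_jar, blue_jar, green_jar, blue_dish, masking_tape from where it was at the start of the episode above 0.015 m or angle between any of red_jar, blue_jar, green_jar, blue_dish, masking_tape's own z axis and vertical above 0.4 rad).
It also fails if it takes over 69 s, if anything falls off the work surface, if the arm or the gripper's body presses on something with over 40 N, if the wrist force passes 120 N, or if a joint passes its speed limit or range.

## Working session

There is one attempt and no reset: what is moved stays moved. The work goes in short steps, Python scripts to look and compute and a tool call to move; the robot and the scene stay as the last step left them, time stands still between calls to the robot, and variables do not carry over. Pictures are saved under pics/ and viewed, at most 10 in all, crops included, and the job is handed in when it is done.

Besides the shell and the picture viewer there is one more tool, called after "Request:" by a JSON object that holds its "name" and its "arguments". servo_tool: Moves the arm, as the interface text tells. Its arguments: {"type":"object","properties":{"commands":{"type":"array"},"force":{"type":"number"}},"required":["commands"]}

```bash
mkdir -p pics
cat > h.py <<'E'
import numpy as np, cv2
from station import manip
def ray(s,u,v):
    p=cv2.undistortPoints(np.array([[[u,v]]],float),np.array(s["mtx"],float),np.array(s["distortion"],float))[0,0]
    W=np.array(s["world_to_cam"]);R=W[:3,:3];c=-R.T@W[:3,3]
    return c,R.T@np.array([p[0],-p[1],-1.])
def onz(s,u,v,z):
    c,d=ray(s,u,v);return c+d*(z-c[2])/d[2]
def proj(s,P):
    W=np.array(s["world_to_cam"]);P=np.atleast_2d(P)@W[:3,:3].T+W[:3,3]
    P=P*[1,-1,-1]
    return cv2.projectPoints(P.reshape(-1,1,3).astype(float),np.zeros(3),np.zeros(3),np.array(s["mtx"],float),np.array(s["distortion"],float))[0][:,0]
def save(s,n): cv2.imwrite("pics/"+n,cv2.cvtColor(s["img"],cv2.COLOR_RGB2BGR))
E
python3 - <<'E'
from h import *
for n in("scene","side"):
    s=manip.snapshot(n);save(s,n+"0.png")
    W=np.array(s["world_to_cam"]);print(n,-W[:3,:3].T@W[:3,3],-W[2,:3])
    for q in("canvas","board","far_rail","left_rail","red_jar","blue_jar","green_jar","blue_dish","masking_tape"):
        print(q,[(np.round(r["box"]).tolist(),round(r["conf"],2)) for r in manip.look_for(s,q)[:3]])
s=manip.snapshot("wrist");save(s,"wrist0.png")
print(manip.sense())
E
```

```text
scene [ 0.02711611 -0.69968091  0.98749768] [ 0.45291647  0.56348342 -0.69090745]
canvas [([161.0, 202.0, 67.0, 83.0], 0.59), ([295.0, 241.0, 51.0, 96.0], 0.57)]
board [([248.0, 228.0, 172.0, 130.0], 0.92)]
far_rail [([340.0, 228.0, 78.0, 58.0], 0.61), ([278.0, 233.0, 70.0, 48.0], 0.36)]
left_rail [([277.0, 233.0, 70.0, 50.0], 0.75), ([293.0, 240.0, 50.0, 94.0], 0.23)]
red_jar [([209.0, 212.0, 17.0, 25.0], 0.76)]
blue_jar [([248.0, 199.0, 21.0, 24.0], 0.67)]
green_jar [([389.0, 366.0, 26.0, 29.0], 0.81)]
blue_dish [([271.0, 189.0, 32.0, 27.0], 0.75), ([252.0, 229.0, 168.0, 132.0], 0.17)]
masking_tape [([423.0, 326.0, 48.0, 43.0], 0.97)]
side [0.31417491 1.0286521  0.79777516] [ 0.2237272  -0.82842855 -0.51347081]
canvas [([350.0, 201.0, 16.0, 94.0], 0.91), ([392.0, 275.0, 31.0, 116.0], 0.62)]
board [([246.0, 247.0, 144.0, 81.0], 0.86)]
far_rail [([244.0, 246.0, 34.0, 66.0], 0.85)]
left_rail [([258.0, 297.0, 97.0, 15.0], 0.75)]
red_jar [([316.0, 371.0, 25.0, 33.0], 0.84)]
blue_jar [([267.0, 353.0, 26.0, 34.0], 0.71)]
green_jar [([368.0, 215.0, 2.0, 20.0], 0.41)]
blue_dish [([222.0, 345.0, 41.0, 34.0], 0.76)]
masking_tape [([310.0, 215.0, 25.0, 22.0], 0.9)]
{'t': 1.05, 'q': array([-1.78500222e-01,  5.27492548e-01,  1.43264401e+00, -3.07384427e-05,
        1.18139482e+00, -1.78485751e-01]), 'qd': array([ 0.00076472,  0.00032718,  0.00315778, -0.00055748, -0.00018856,
        0.0008221 ]), 'tau': array([ 3.09921197e-04, -4.42328775e+01, -1.78423262e+01, -3.50710861e-04,
        7.68907339e-04, -2.23118441e-06]), 'tcp_pos': array([6.25008059e-01, 1.92973536e-05, 2.31332846e-01]), 'tool_rot': array([7.07107772e-01, 7.07105790e-01, 5.79464236e-06, 3.32766783e-05]), 'force': array([-0.42160801,  0.24591015, -0.01970429]), 'ft_torque': array([-0.05431927, -0.00592604,  0.03694463]), 'gripper_force': 0.0, 'finger_gap': 0.9961323903950495}
```

View pics/scene0.png

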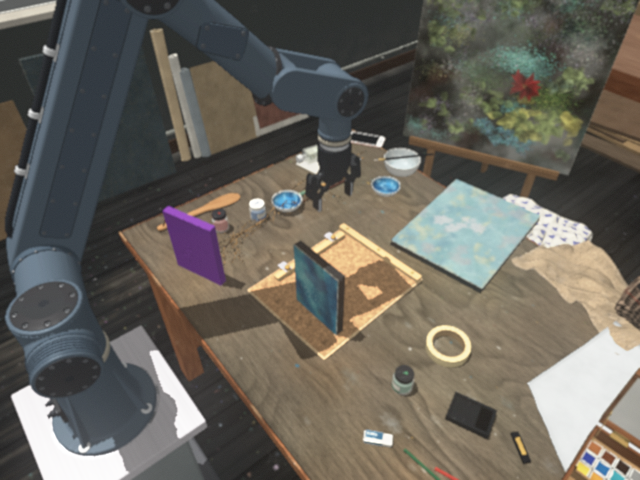

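View pics/side0.png

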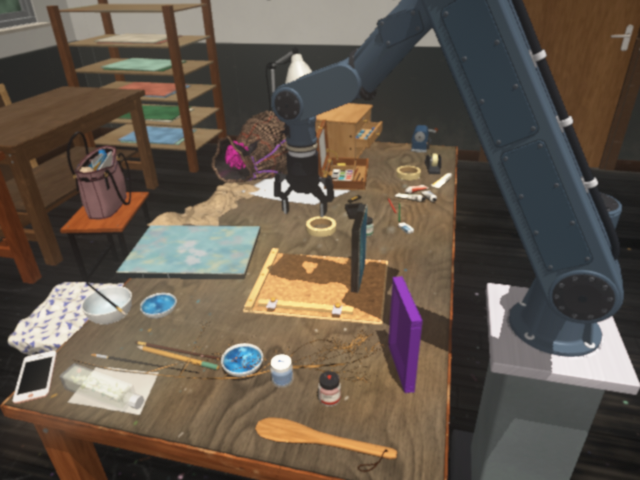

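The scene view shows the blue canvas standing at about (295–346, 241–337) on the board. A purple look-alike stands at (165–223, 205–283). I'll zoom in for corner pixels.

Run:
```python
from h import *
a=cv2.imread("pics/scene0.png")[215:370,240:430];b=cv2.imread("pics/side0.png")[195:335,235:405]
a=cv2.resize(a,None,fx=4,fy=4,interpolation=cv2.INTER_CUBIC)[:600]
b=cv2.resize(b,None,fx=4,fy=4,interpolation=cv2.INTER_CUBIC)
for im,(u0,v0) in((a,(240,215)),(b,(235,195))):
    for k in range(0,im.shape[1],40):
        cv2.line(im,(k,0),(k,12 if k%80 else 22),(255,255,255),1)
        if k%80==0: cv2.putText(im,str(u0+k//4),(k,34),0,.4,(255,255,255),1)
    for k in range(0,im.shape[0],40):
        cv2.line(im,(0,k),(12 if k%80 else 22,k),(255,255,255),1)
        if k%80==0: cv2.putText(im,str(v0+k//4),(24,k+4),0,.4,(255,255,255),1)
cv2.imwrite("pics/a.png",a);cv2.imwrite("pics/b.png",b)
```

```text
(no output)
```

View pics/a.png

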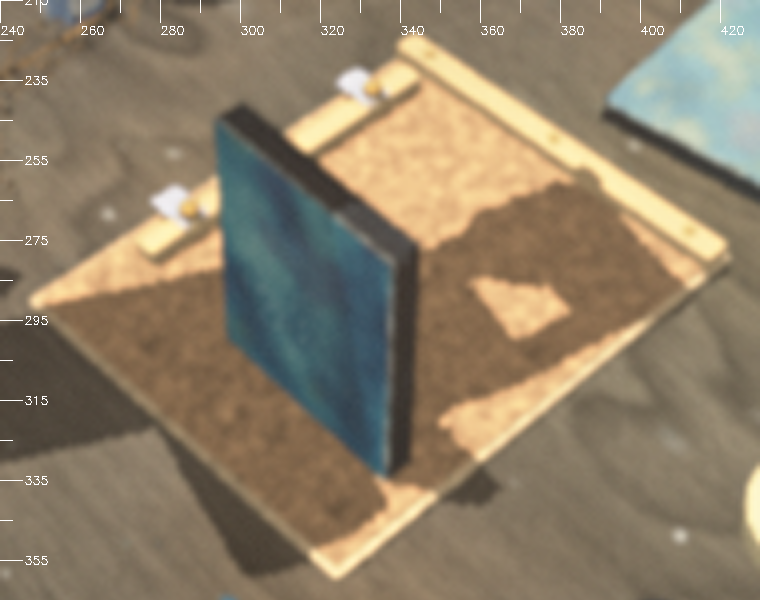

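View pics/b.png

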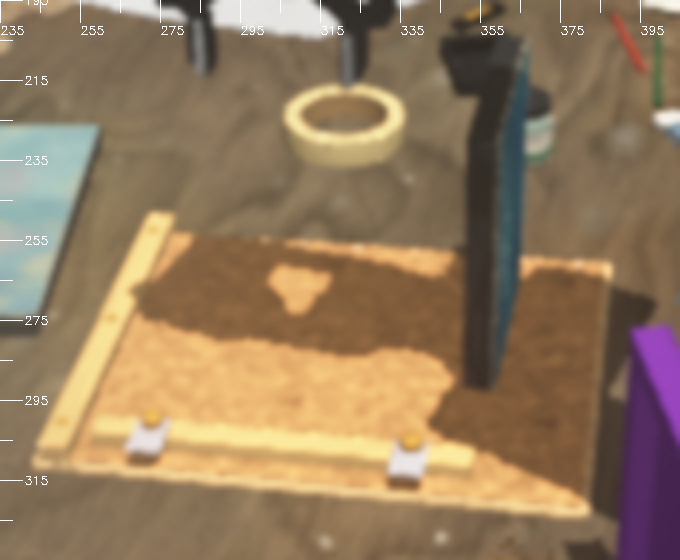

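```bash
cat > fit.py <<'E'
from h import *
from scipy.optimize import least_squares
def T(p,L):
    x,y,a=p;L=np.atleast_2d(np.array(L,float));c,s=np.cos(a),np.sin(a)
    return np.c_[x+c*L[:,0]-s*L[:,1],y+s*L[:,0]+c*L[:,1],L[:,2]]
E
python3 - <<'E'
from fit import *
S=manip.snapshot("scene");D=manip.snapshot("side")
X=.18;Y=.145
B=[(S,-X,Y,.008,248.2,290.5),(S,-X,-Y,.008,323.7,358),(S,X,-Y,.008,422,280.5),(D,-X,Y,.008,382,323.5),(D,-X,-Y,.008,388,261),(D,X,Y,.008,244,309.5),
(S,.155,Y,.022,339.5,227),(S,.155,-Y,.022,417.5,280.3),(D,.155,-Y,.022,278.5,248.5),(D,.155,Y,.022,251,307.5)]
C=[(S,-.0105,-.075,.008,336.3,333.5),(S,-.0105,.075,.008,297,299.5),(S,-.0105,.075,.2035,294,245),(S,-.0105,-.075,.2035,337,280.5),(S,.0105,.075,.2035,300.7,241),(S,.0105,-.075,.2035,344,275.7),(D,.0105,.075,.008,351.7,291.5),(D,-.0105,.075,.008,357.7,292)]
def res(M):
    return lambda p:np.concatenate([proj(m[0],T(p,[m[1:4]]))[0]-m[4:] for m in M])
for n,M in(("board",B),("canvas",C)):
    r=least_squares(res(M),[.6,0,0],loss="soft_l1");print(n,r.x.round(4));print(r.fun.reshape(-1,2).round(1).tolist())
    if n=="board":b=r.x
    else: c=r.x
def tob(P,b=b):
    d=np.array(P)[:2]-b[:2];cs,s=np.cos(b[2]),np.sin(b[2]);return [cs*d[0]+s*d[1],-s*d[0]+cs*d[1]]
print("canvas in board",np.round(tob(c),4),c[2]-b[2])
for s,u,v in((S,279.5,279),(S,345,236),(D,258.8,299.2),(D,353.7,307.5)): print("rail face in board",np.round(tob(onz(s,u,v,.022)),4))
for q,h in(("red_jar",.061),("blue_jar",.056),("green_jar",.056),("masking_tape",.024),("blue_dish",.031)):
    for s in(S,D):
        r=manip.look_for(s,q)
        if r: x,y,w,hh=r[0]["box"];print(q,onz(s,x+w/2,y+hh/2,h/2).round(3))
E
```

```text
board [ 0.6018 -0.0429  0.0758]
[[-1.3, -2.1], [-0.2, 0.3], [0.5, -2.0], [0.1, -1.3], [0.3, -1.4], [-1.1, -0.5], [-0.5, -1.3], [-0.3, -0.5], [0.5, -0.9], [0.7, -1.9]]
canvas [ 0.5032 -0.096   0.0356]
[[-0.3, 2.4], [-0.5, -0.4], [-0.5, -1.4], [0.8, 0.3], [-0.1, -1.5], [1.1, 0.3], [-0.6, -0.1], [1.1, 0.3]]
canvas in board [-0.1024 -0.0455] -0.04019177113322721
rail face in board [-0.1048  0.1022]
rail face in board [0.1365 0.1018]
rail face in board [0.1443 0.1162]
rail face in board [-0.1055  0.1147]
red_jar [0.472 0.332 0.031]
red_jar [0.481 0.349 0.031]
blue_jar [0.598 0.315 0.028]
blue_jar [0.597 0.315 0.028]
green_jar [ 0.55  -0.05   0.028]
green_jar [ 0.513 -0.367  0.028]
masking_tape [ 0.674 -0.36   0.012]
masking_tape [ 0.68  -0.364  0.012]
blue_dish [0.694 0.301 0.015]
blue_dish [0.697 0.303 0.015]
```

The crops give the poses I need:

| Item | World x | World y | Yaw | In board frame |
|---|---|---|---|---|
| Board | 0.602 | -0.043 | 0.076 | – |
| Canvas | 0.503 | -0.096 | 0.036 | – |
| Left rail face | – | – | – | y ≈ 0.10–0.115 |

I'll go up and back over the canvas, turn the open fingers across it, then descend on the near side.

Request:
{"name": "servo_tool", "arguments": {"commands": [0, 0, -0.07, 0, 0, 0, 1, 0, 0, -0.07, 0, 0, 0, 1, -0.032, -0.065, 0, 0, 0, 0, 1, -0.032, -0.065, 0, 0, 0, 0, 1, -0.032, -0.065, 0, 0, 0, 0, 1, -0.032, -0.065, 0, 0, 0, 0, 1, -0.032, -0.065, 0, 0, 0, 0, 1, -0.032, -0.065, 0, 0, 0, 0, 1, 0, 0, 0, 0, 0, 0, 1]}}

```text
t: 2.4
tcp_pos: [0.424, -0.0965, 0.3009]
tool_rot: [0.708, 0.706, -0.002, -0.002]
force: [-0.2, 0.3, -0.9]
finger_gap: 1.001
gripper_force: 0.0
```

Request:
{"name": "servo_tool", "arguments": {"commands": [0, 0, 0, 0, 0, 0.0198, 1, 0, 0, 0, 0, 0, 0.0198, 1, 0, 0, 0, 0, 0, 0.0198, 1, 0, 0, 0, 0, 0, 0.0198, 1, 0, 0, 0, 0, 0, 0.0198, 1, 0, 0, 0, 0, 0, 0.0198, 1, 0, 0, 0, 0, 0, 0.0198, 1, 0, 0, 0, 0, 0, 0.0198, 1, 0, 0, 0, 0, 0, 0.0198, 1, 0, 0, 0, 0, 0, 0.0198, 1, 0, 0, 0, 0, 0, 0.0198, 1, 0, 0, 0, 0, 0, 0.0198, 1]}}

```text
t: 3.4
tcp_pos: [0.4305, -0.0959, 0.3015]
tool_rot: [0.999, 0.036, 0.0, 0.0]
force: [-0.2, -0.7, 0.6]
finger_gap: 0.997
gripper_force: 0.0
```

Request:
{"name": "servo_tool", "arguments": {"commands": [0, 0, 0.07, 0, 0, 0, 1, 0, 0, 0.07, 0, 0, 0, 1, 0, 0, 0.07, 0, 0, 0, 1, 0, 0, 0.07, 0, 0, 0, 1, 0, 0, 0, 0, 0, 0, 1, 0, 0, 0, 0, 0, 0, 1]}}

```text
t: 3.9
tcp_pos: [0.4294, -0.0955, 0.1603]
tool_rot: [0.999, 0.039, -0.002, -0.001]
force: [-0.3, -0.4, -0.2]
finger_gap: 0.998
gripper_force: 0.0
```

Run:
```python
from h import *
a=manip.snapshot("scene")["img"][170:350,220:440];b=manip.snapshot("side")["img"][150:330,235:455]
im=np.hstack([a,b]);im=cv2.resize(im,(800,327));cv2.imwrite("pics/c.png",im[:,:,::-1]);print(manip.sense()["tcp_pos"],manip.sense()["tool_rot"])
```

```text
[ 0.43149589 -0.09656015  0.16282421] [9.99236826e-01 3.90259098e-02 1.46182667e-03 7.79585349e-04]
```

View pics/c.png

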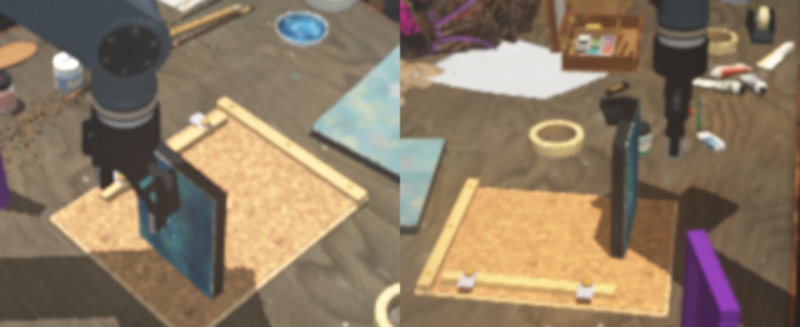

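The gripper stands behind the canvas, with its fingers across the face near the top. Now I'll push forward.

Request:
{"name": "servo_tool", "arguments": {"commands": [0.03, 0, 0, 0, 0, 0, 1, 0.03, 0, 0, 0, 0, 0, 1, 0.016, 0, 0, 0, 0, 0, 1, 0.01, 0, 0, 0, 0, 0, 1, 0.01, 0, 0, 0, 0, 0, 1, 0.01, 0, 0, 0, 0, 0, 1, 0.01, 0, 0, 0, 0, 0, 1, 0.01, 0, 0, 0, 0, 0, 1, 0.01, 0, 0, 0, 0, 0, 1, 0.01, 0, 0, 0, 0, 0, 1, 0.01, 0, 0, 0, 0, 0, 1, 0, 0, 0, 0, 0, 0, 1]}}

```text
t: 5.0
tcp_pos: [0.509, -0.0901, 0.1613]
tool_rot: [0.999, 0.039, 0.001, 0.0]
force: [0.2, -0.0, 0.9]
finger_gap: 1.002
gripper_force: 0.0
```

Request:
{"name": "servo_tool", "arguments": {"commands": [0, 0, 0, 0, 0, 0, 1, 0, 0, 0, 0, 0, 0, 1, 0, 0, 0, 0, 0, 0, 1, 0, 0, 0, 0, 0, 0, 1, 0, 0, 0, 0, 0, 0, 1, 0, 0, 0, 0, 0, 0, 1]}}

```text
t: 5.5
tcp_pos: [0.5076, -0.0899, 0.1613]
tool_rot: [0.999, 0.039, -0.0, -0.0]
force: [0.7, 0.2, -0.4]
finger_gap: 1.0
gripper_force: 0.0
```

Run:
```python
from h import *
a=manip.snapshot("scene")["img"][190:370,220:440];b=manip.snapshot("side")["img"][170:350,205:425]
im=np.hstack([a,b]);im=cv2.resize(im,(800,327),interpolation=cv2.INTER_CUBIC);cv2.imwrite("pics/d.png",im[:,:,::-1]);print(manip.sense()["tcp_pos"])
```

```text
[ 0.50766225 -0.08991578  0.16133632]
```

View pics/d.png

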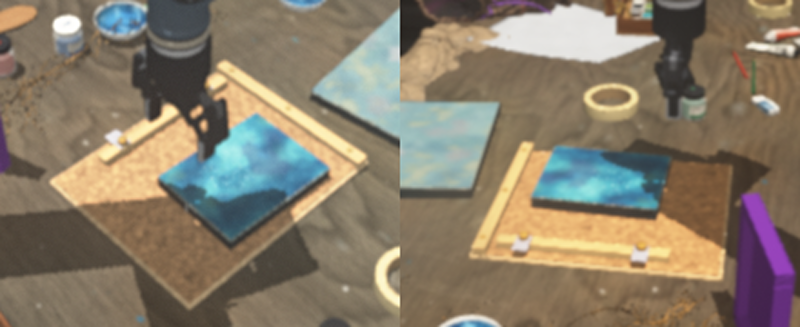

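The canvas lies face up. In the side crop its corners are at about (533,202), (656,207), (670,157) and (553,148). Next I'll compute its pose.

Run:
```python
from fit import *
S=manip.snapshot("scene");D=manip.snapshot("side")
k=1.818
b=np.array([.6018,-.0429,.0758])
M=[(S,.098,-.075,.029,220+330/k,190+172/k),(S,.098,.075,.029,220+255/k,190+117/k),(S,-.0975,.075,.029,220+160/k,190+180/k),(S,-.0975,-.075,.029,220+231/k,190+235/k),
(D,.098,.075,.029,205+133/k,170+202/k),(D,-.0975,.075,.029,205+256/k,170+207/k),(D,-.0975,-.075,.029,205+270/k,170+157/k),(D,.098,-.075,.029,205+153/k,170+148/k)]
f=lambda p:np.concatenate([proj(m[0],T(p,[m[1:4]]))[0]-m[4:] for m in M])
r=least_squares(f,[.6,-.05,0],loss="soft_l1");c=r.x;print(c,r.fun.reshape(-1,2).round(1).tolist())
d=c[:2]-b[:2];cs,s=np.cos(b[2]),np.sin(b[2]);print("in board",cs*d[0]+s*d[1],-s*d[0]+cs*d[1],c[2]-b[2])
print("near edge mid",T(c,[[-.0975,0,0]]))
```

```text
[ 0.62459319 -0.0895857   0.06223221] [[0.3, -3.3], [-0.1, -3.3], [-1.7, -1.6], [0.6, 3.3], [-1.3, -3.0], [1.1, 0.7], [0.5, -1.1], [0.5, -1.4]]
in board 0.01919234850665427 -0.04827771030199351 -0.01356779175871694
near edge mid [[ 0.52728193 -0.09564942  0.        ]]
```

Request:
{"name": "servo_tool", "arguments": {"commands": [-0.05, 0, 0, 0, 0, 0, 1, -0.03, 0, 0, 0, 0, 0, 1, 0, 0, 0.07, 0, 0, 0, 1, 0, 0, 0.07, 0, 0, 0, 1, 0, 0, 0.07, 0, 0, 0, 1, 0, 0, 0.06, 0, 0, 0, 1, 0, 0, 0.02, 0, 0, 0, 1, 0, 0, 0.008, 0, 0, 0, 1, 0, 0, 0, 0, 0, 0, 1, 0, 0, 0, 0, 0, 0, 1]}}

```text
t: 6.53
tcp_pos: [0.4687, -0.0933, 0.0133]
tool_rot: [0.999, 0.039, 0.001, 0.0]
force: [0.1, -0.1, 0.4]
finger_gap: 0.999
gripper_force: 0.0
```

Request:
{"name": "servo_tool", "arguments": {"commands": [0, 0, 0.004, 0, 0, 0, 1, 0, 0, 0.004, 0, 0, 0, 1, 0, 0, 0, 0, 0, 0, 1, 0, 0, 0, 0, 0, 0, 1]}}

```text
t: 6.87
tcp_pos: [0.4682, -0.0931, 0.009]
tool_rot: [0.999, 0.039, 0.001, 0.0]
force: [-0.5, -0.5, -0.9]
finger_gap: 1.002
gripper_force: 0.0
```

Run:
```python
from fit import *
D=manip.snapshot("side");S=manip.snapshot("scene")
b=np.array([.6018,-.0429,.0758])
for n,s in(("S",S),("D",D)):
    m=manip.silhouettes(s,"canvas")
    for r in m[:3]:
        c=cv2.findContours(r["pixels"].astype(np.uint8),0,2)[0]
        c=max(c,key=cv2.contourArea);print(n,r["conf"],cv2.approxPolyDP(c,3,True)[:,0].tolist())
im=np.hstack([S["img"][190:370,220:440],D["img"][170:350,205:425]]);cv2.imwrite("pics/e.png",cv2.resize(im,(800,327),interpolation=cv2.INTER_CUBIC)[:,:,::-1])
q=manip.sense();print(q["tcp_pos"],q["force"])
```

```text
S 0.62 [[361, 253], [322, 279], [321, 299], [330, 304], [332, 315], [346, 326], [400, 286], [398, 280]]
S 0.59 [[165, 208], [163, 216], [178, 263], [221, 283], [224, 277], [214, 228], [173, 208]]
D 0.73 [[397, 276], [393, 278], [389, 341], [403, 388], [412, 391], [421, 320], [404, 278]]
D 0.66 [[277, 277], [282, 284], [344, 290], [354, 256], [292, 250]]
[ 0.4679668  -0.09302125  0.00853712] [0.32196219 0.00690991 0.05443297]
```

View pics/e.png

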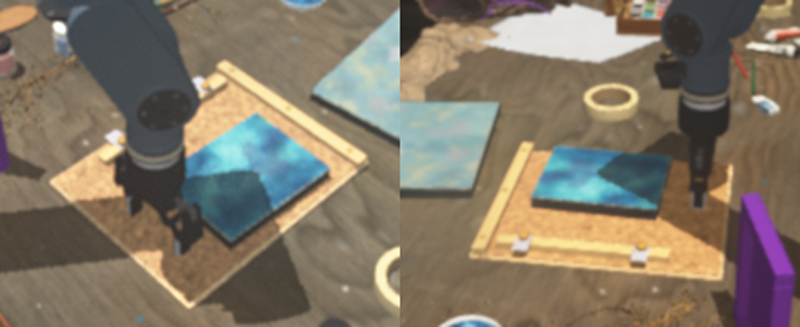

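The fingers are still above the cork, near the cork's right half and behind the canvas's near edge. I'll go a little lower, shift 6 mm right and advance.

Request:
{"name": "servo_tool", "arguments": {"commands": [0, 0.012, 0.01, 0, 0, 0, 1, 0.03, 0, 0, 0, 0, 0, 1, 0.03, 0, 0, 0, 0, 0, 1, 0.01, 0, 0, 0, 0, 0, 1, 0.01, 0, 0, 0, 0, 0, 1, 0.01, 0, 0, 0, 0, 0, 1, 0.01, 0, 0, 0, 0, 0, 1, 0.01, 0, 0, 0, 0, 0, 1, 0.01, 0, 0, 0, 0, 0, 1, 0.01, 0, 0, 0, 0, 0, 1, 0.01, 0, 0, 0, 0, 0, 1, 0, 0, 0, 0, 0, 0, 1]}}

```text
t: 8.07
tcp_pos: [0.5397, -0.0937, 0.0034]
tool_rot: [0.999, 0.039, 0.001, 0.0]
force: [1.0, 0.2, -0.7]
finger_gap: 1.002
gripper_force: 0.0
```

Run:
```python
from h import *
for i in range(2): D=manip.snapshot("side");q=manip.sense();print(q["tcp_pos"],q["force"])
for r in manip.silhouettes(D,"canvas")[:2]:
    c=max(cv2.findContours(r["pixels"].astype(np.uint8),0,2)[0],key=cv2.contourArea);print(r["conf"],cv2.approxPolyDP(c,3,True)[:,0].tolist())
```

```text
[ 0.53916616 -0.09366293  0.00339738] [ 0.29576091 -0.00980936 -0.40242838]
[ 0.53873196 -0.09361453  0.00341079] [-0.7989688   0.70470994  0.34393528]
0.89 [[269, 277], [269, 284], [338, 289], [338, 256], [281, 250]]
0.76 [[396, 277], [389, 341], [404, 387], [412, 390], [422, 320], [403, 279]]
```

Request:
{"name": "servo_tool", "arguments": {"commands": [0.006, 0, 0, 0, 0, 0, 1, 0.006, 0, 0, 0, 0, 0, 1, 0.006, 0, 0, 0, 0, 0, 1, 0.006, 0, 0, 0, 0, 0, 1, 0, 0, 0, 0, 0, 0, 1]}}

```text
t: 8.63
tcp_pos: [0.5511, -0.0927, 0.0034]
tool_rot: [0.999, 0.039, 0.001, 0.0]
force: [0.3, -0.2, 0.2]
finger_gap: 0.998
gripper_force: 0.0
```

Request:
{"name": "servo_tool", "arguments": {"commands": [0.004, 0, 0, 0, 0, 0, 1, 0.004, 0, 0, 0, 0, 0, 1, 0, 0, 0, 0, 0, 0, 1]}}

```text
t: 8.88
tcp_pos: [0.5533, -0.0922, 0.0032]
tool_rot: [0.999, 0.039, -0.001, -0.0]
force: [-2.8, -0.7, 2.3]
finger_gap: 1.0
gripper_force: 1.6
```

Request:
{"name": "servo_tool", "arguments": {"commands": [0.004, 0, 0, 0, 0, 0, 1, 0.004, 0, 0, 0, 0, 0, 1, 0, 0, 0, 0, 0, 0, 1]}}

```text
t: 9.13
tcp_pos: [0.5532, -0.0919, 0.0031]
tool_rot: [0.999, 0.039, -0.005, -0.001]
force: [-10.2, -4.1, 7.4]
finger_gap: 1.002
gripper_force: 5.8
```

The force is about 10 N, so I'll hold it for a second.

Request:
{"name": "servo_tool", "arguments": {"commands": [0, 0, 0, 0, 0, 0, 1, 0, 0, 0, 0, 0, 0, 1, 0, 0, 0, 0, 0, 0, 1, 0, 0, 0, 0, 0, 0, 1, 0, 0, 0, 0, 0, 0, 1, 0, 0, 0, 0, 0, 0, 1]}}

```text
t: 9.63
tcp_pos: [0.5533, -0.0919, 0.0031]
tool_rot: [0.999, 0.039, -0.005, -0.001]
force: [-10.5, -5.3, 6.8]
finger_gap: 1.0
gripper_force: 5.6
```

Run:
```python
from fit import *
S=manip.snapshot("scene");D=manip.snapshot("side");q=manip.sense();print(q["tcp_pos"],q["force"],q["ft_torque"])
for s in(S,D):
  for r in manip.silhouettes(s,"canvas")[:2]:
    c=max(cv2.findContours(r["pixels"].astype(np.uint8),0,2)[0],key=cv2.contourArea);print(r["conf"],cv2.approxPolyDP(c,3,True)[:,0].tolist())
b=np.array([.6018,-.0429,.0758])
print(proj(S,T(b,[[.155,y,.022] for y in(.145,-.145)])),proj(D,T(b,[[.155,y,.022] for y in(.145,-.145)])))
im=np.hstack([S["img"][210:330,270:430],D["img"][225:345,235:395]]);cv2.imwrite("pics/f.png",cv2.resize(im,(800,300),interpolation=cv2.INTER_CUBIC)[:,:,::-1])
```

```text
[ 0.55324501 -0.09193539  0.00311558] [-10.82921265  -4.79166843   6.95968912] [-0.86154335  1.64436512 -0.12855119]
0.92 [[166, 208], [163, 214], [177, 263], [221, 284], [224, 275], [214, 226]]
0.81 [[370, 246], [355, 253], [351, 260], [349, 281], [359, 287], [361, 301], [352, 311], [356, 316], [408, 276], [407, 271]]
0.79 [[393, 279], [389, 348], [404, 390], [412, 391], [422, 321], [403, 277]]
0.77 [[264, 278], [279, 285], [327, 290], [334, 287], [331, 257], [308, 251], [277, 251]]
[[338.96448022 225.67191882]
 [417.22915719 279.76211603]] [[251.6936395  305.59954873]
 [279.0066623  247.58907299]]
```

View pics/f.png

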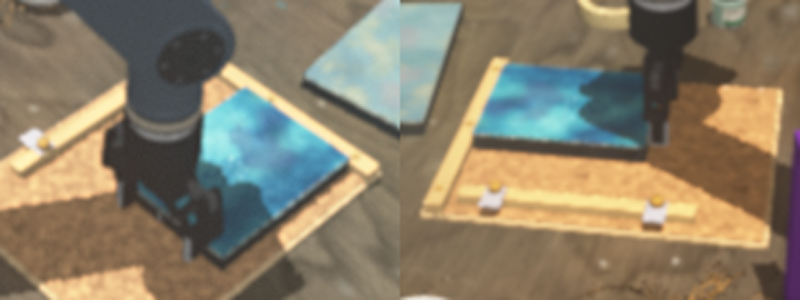

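The canvas looks flush with the far rail, and TCP x 0.553 matches the expected 0.554. I'll hold a little longer, retract, rise and turn back by 90 degrees.

Request:
{"name": "servo_tool", "arguments": {"commands": [0, 0, 0, 0, 0, 0, 1, 0, 0, 0, 0, 0, 0, 1, 0, 0, 0, 0, 0, 0, 1, 0, 0, 0, 0, 0, 0, 1, -0.01, 0, 0, 0, 0, 0, 1, -0.04, 0, 0, 0, 0, 0, 1, -0.04, 0, 0, 0, 0, 0, 1, 0, 0, -0.07, 0, 0, 0, 1, 0, 0, -0.07, 0, 0, 0, 1, 0, 0, -0.06, 0, 0, 0, 1, 0, 0, 0, 0, 0, 0, 1]}}

```text
t: 10.75
tcp_pos: [0.5179, -0.0971, 0.1086]
tool_rot: [0.999, 0.039, 0.006, 0.003]
force: [0.2, -0.6, 0.1]
finger_gap: 1.0
gripper_force: 0.0
```

Request:
{"name": "servo_tool", "arguments": {"commands": [0, 0, 0, 0, 0, -0.0198, 1, 0, 0, 0, 0, 0, -0.0198, 1, 0, 0, 0, 0, 0, -0.0198, 1, 0, 0, 0, 0, 0, -0.0198, 1, 0, 0, 0, 0, 0, -0.0198, 1, 0, 0, 0, 0, 0, -0.0198, 1, 0, 0, 0, 0, 0, -0.0198, 1, 0, 0, 0, 0, 0, -0.0198, 1, 0, 0, 0, 0, 0, -0.0198, 1, 0, 0, 0, 0, 0, -0.0198, 1, 0, 0, 0, 0, 0, -0.0198, 1, 0, 0, 0, 0, 0, -0.0198, 1]}}

```text
t: 11.75
tcp_pos: [0.5141, -0.0956, 0.103]
tool_rot: [0.705, 0.709, 0.001, 0.001]
force: [0.2, -0.7, 0.1]
finger_gap: 0.996
gripper_force: 0.0
```

Request:
{"name": "servo_tool", "arguments": {"commands": [0, 0, 0, 0, 0, -0.0124, 1, -0.048, 0.06, 0, 0, 0, 0, 1, -0.048, 0.06, 0, 0, 0, 0, 1, -0.048, 0.06, 0, 0, 0, 0, 1, -0.048, 0.06, 0, 0, 0, 0, 1, -0.048, 0.06, 0, 0, 0, 0, 1, 0, 0, 0, 0, 0, 0, 1, 0, 0, 0, 0, 0, 0, 1, 0, 0, 0, 0, 0, 0, 1]}}

```text
t: 12.5
tcp_pos: [0.6714, -0.2029, 0.1021]
tool_rot: [0.679, 0.734, -0.0, -0.001]
force: [-0.1, 1.0, -0.2]
finger_gap: 1.001
gripper_force: 0.0
```

Run:
```python
from fit import *
S=manip.snapshot("scene");D=manip.snapshot("side");q=manip.sense();print(q["t"],q["tcp_pos"],q["tool_rot"],q["force"])
b=np.array([.6018,-.0429,.0758]);cs,s=np.cos(b[2]),np.sin(b[2])
def tob(P): d=np.array(P)[:2]-b[:2];return np.round([cs*d[0]+s*d[1],-s*d[0]+cs*d[1]],4)
print(tob(q["tcp_pos"]))
for s_ in(S,D):
  for r in manip.silhouettes(s_,"canvas")[:3]:
    c=max(cv2.findContours(r["pixels"].astype(np.uint8),0,2)[0],key=cv2.contourArea);a=cv2.approxPolyDP(c,3,True)[:,0]
    print(r["conf"],[(u.tolist(),tob(onz(s_,*u,.029)).tolist()) for u in a])
```

```text
12.6 [ 0.67072271 -0.20216666  0.10260871] [ 6.78848979e-01  7.34276965e-01 -2.03307549e-04 -1.16638639e-03] [-0.50752137  0.63234391  0.11946682]
[ 0.0567 -0.164 ]
0.93 [([165, 208], [-0.1757, 0.5535]), ([163, 215], [-0.1967, 0.529]), ([177, 263], [-0.2713, 0.3287]), ([216, 284], [-0.2382, 0.1951]), ([223, 283], [-0.2231, 0.1857]), ([214, 227], [-0.1172, 0.3816]), ([176, 209], [-0.1541, 0.5269])]
0.65 [([368, 246], [0.1486, 0.0244]), ([317, 280], [-0.0401, 0.0281]), ([321, 289], [-0.0535, -0.0014]), ([356, 317], [-0.0529, -0.1241]), ([389, 293], [0.0623, -0.1282]), ([379, 277], [0.0845, -0.0744]), ([385, 256], [0.1536, -0.0338])]
0.71 [([398, 275], [-0.2111, -0.0368]), ([392, 279], [-0.1957, -0.0152]), ([389, 347], [-0.2015, 0.254]), ([403, 390], [-0.2361, 0.3762]), ([411, 392], [-0.2522, 0.3791]), ([415, 388], [-0.2601, 0.3671]), ([422, 317], [-0.2754, 0.1363]), ([404, 277], [-0.2277, -0.0294])]
0.7 [([264, 278], [0.1536, 0.0298]), ([270, 284], [0.1297, 0.055]), ([332, 288], [-0.0398, 0.0492]), ([339, 256], [-0.0361, -0.1116]), ([277, 251], [0.1529, -0.1137])]
```

The canvas is flush: its far edge reads about 0.153 in the board frame and its right edge about -0.12. Now I'll descend and push left.

Request:
{"name": "servo_tool", "arguments": {"commands": [0, 0, 0.066, 0, 0, 0, 1, 0, 0, 0.066, 0, 0, 0, 1, 0, 0, 0.066, 0, 0, 0, 1, 0, 0, 0, 0, 0, 0, 1, 0.02, 0, 0, 0, 0, 0, 1, 0.02, 0, 0, 0, 0, 0, 1, 0.008, 0, 0, 0, 0, 0, 1, 0.008, 0, 0, 0, 0, 0, 1, 0.008, 0, 0, 0, 0, 0, 1, 0.008, 0, 0, 0, 0, 0, 1, 0.008, 0, 0, 0, 0, 0, 1, 0, 0, 0, 0, 0, 0, 1]}}

```text
t: 13.7
tcp_pos: [0.6695, -0.1632, 0.0052]
tool_rot: [0.679, 0.734, 0.0, 0.001]
force: [0.9, -0.7, -0.5]
finger_gap: 0.999
gripper_force: 0.0
```

Request:
{"name": "servo_tool", "arguments": {"commands": [0.008, 0, 0, 0, 0, 0, 1, 0.008, 0, 0, 0, 0, 0, 1, 0.008, 0, 0, 0, 0, 0, 1, 0.008, 0, 0, 0, 0, 0, 1, 0.008, 0, 0, 0, 0, 0, 1, 0.008, 0, 0, 0, 0, 0, 1, 0.008, 0, 0, 0, 0, 0, 1, 0.008, 0, 0, 0, 0, 0, 1, 0.008, 0, 0, 0, 0, 0, 1, 0.008, 0, 0, 0, 0, 0, 1, 0, 0, 0, 0, 0, 0, 1]}}

```text
t: 14.62
tcp_pos: [0.6654, -0.1223, 0.0041]
tool_rot: [0.679, 0.734, 0.0, -0.001]
force: [-0.1, 0.3, -0.3]
finger_gap: 1.001
gripper_force: 0.0
```

```bash
cat > chk.py <<'E'
from fit import *
S=manip.snapshot("scene");D=manip.snapshot("side");q=manip.sense();print(q["t"],q["tcp_pos"],q["force"])
b=np.array([.6018,-.0429,.0758]);cs,s=np.cos(b[2]),np.sin(b[2])
def tob(P): d=np.array(P)[:2]-b[:2];return np.round([cs*d[0]+s*d[1],-s*d[0]+cs*d[1]],4)
print("tcp board",tob(q["tcp_pos"]))
for s_ in(S,D):
  for r in manip.silhouettes(s_,"canvas")[:3]:
    c=max(cv2.findContours(r["pixels"].astype(np.uint8),0,2)[0],key=cv2.contourArea);a=cv2.approxPolyDP(c,2,True)[:,0]
    if (a[:,0]>240).all() and (a[:,0]<385).any(): print(r["conf"],[(u.tolist(),tob(onz(s_,*u,.029)).tolist()) for u in a])
E
python3 chk.py
```

```text
14.7167 [ 0.66524835 -0.1227048   0.00390401] [ 0.92349087 -0.13834608 -0.16178874]
tcp board [ 0.0572 -0.0844]
0.92 [([356, 237], [0.1507, 0.0725]), ([304, 270], [-0.0411, 0.0775]), ([306, 277], [-0.0538, 0.0554]), ([342, 306], [-0.0536, -0.077]), ([346, 306], [-0.0464, -0.0837]), ([357, 297], [-0.0059, -0.0822]), ([357, 292], [0.0059, -0.0708]), ([351, 287], [0.0068, -0.0487]), ([353, 274], [0.0428, -0.0208]), ([356, 269], [0.0615, -0.0137]), ([361, 270], [0.0685, -0.0252]), ([364, 266], [0.0849, -0.0206]), ([362, 241], [0.1511, 0.0496])]
0.75 [([258, 301], [0.1411, 0.1327]), ([260, 305], [0.1313, 0.1481]), ([352, 312], [-0.1043, 0.1419]), ([351, 307], [-0.0995, 0.1225]), ([338, 302], [-0.0641, 0.107]), ([331, 305], [-0.0483, 0.1218]), ([285, 301], [0.0717, 0.1226]), ([274, 297], [0.1043, 0.1101]), ([261, 298], [0.1369, 0.1192])]
0.58 [([260, 286], [0.1542, 0.0679]), ([262, 294], [0.139, 0.102]), ([329, 299], [-0.0393, 0.0979]), ([335, 283], [-0.0444, 0.0254]), ([337, 265], [-0.0371, -0.063]), ([273, 260], [0.1522, -0.0633])]
```

Request:
{"name": "servo_tool", "arguments": {"commands": [0.008, 0, 0, 0, 0, 0, 1, 0.008, 0, 0, 0, 0, 0, 1, 0.008, 0, 0, 0, 0, 0, 1, 0.008, 0, 0, 0, 0, 0, 1, 0.004, 0, 0, 0, 0, 0, 1, 0.004, 0, 0, 0, 0, 0, 1, 0.004, 0, 0, 0, 0, 0, 1, 0, 0, 0, 0, 0, 0, 1]}}

```text
t: 15.48
tcp_pos: [0.6641, -0.1012, 0.0043]
tool_rot: [0.679, 0.734, 0.0, -0.0]
force: [0.2, 0.5, 0.6]
finger_gap: 1.0
gripper_force: 0.0
```

Request:
{"name": "servo_tool", "arguments": {"commands": [0.004, 0, 0, 0, 0, 0, 1, 0.004, 0, 0, 0, 0, 0, 1, 0, 0, 0, 0, 0, 0, 1]}}

```text
t: 15.73
tcp_pos: [0.6639, -0.0975, 0.0044]
tool_rot: [0.679, 0.734, 0.0, 0.0]
force: [0.7, -0.9, 1.1]
finger_gap: 1.0
gripper_force: 0.0
```

Request:
{"name": "servo_tool", "arguments": {"commands": [0.004, 0, 0, 0, 0, 0, 1, 0.004, 0, 0, 0, 0, 0, 1, 0, 0, 0, 0, 0, 0, 1]}}

```text
t: 15.98
tcp_pos: [0.6636, -0.0934, 0.0044]
tool_rot: [0.679, 0.734, 0.0, 0.0]
force: [-0.2, -0.5, 0.4]
finger_gap: 1.001
gripper_force: 0.1
```

Request:
{"name": "servo_tool", "arguments": {"commands": [0.004, 0, 0, 0, 0, 0, 1, 0.004, 0, 0, 0, 0, 0, 1, 0, 0, 0, 0, 0, 0, 1]}}

```text
t: 16.23
tcp_pos: [0.6637, -0.0914, 0.0045]
tool_rot: [0.679, 0.735, -0.001, 0.001]
force: [0.4, -6.2, -1.2]
finger_gap: 0.999
gripper_force: 2.7
```

Request:
{"name": "servo_tool", "arguments": {"commands": [0.004, 0, 0, 0, 0, 0, 1, 0.002, 0, 0, 0, 0, 0, 1, 0, 0, 0, 0, 0, 0, 1]}}

```text
t: 16.48
tcp_pos: [0.6638, -0.0913, 0.0048]
tool_rot: [0.678, 0.735, -0.002, 0.003]
force: [-0.8, -13.4, -1.1]
finger_gap: 0.995
gripper_force: 6.2
```

Request:
{"name": "servo_tool", "arguments": {"commands": [0.002, 0, 0, 0, 0, 0, 1, 0.002, 0, 0, 0, 0, 0, 1, 0, 0, 0, 0, 0, 0, 1]}}

```text
t: 16.73
tcp_pos: [0.6638, -0.0913, 0.005]
tool_rot: [0.678, 0.735, -0.003, 0.004]
force: [-1.0, -17.1, 0.1]
finger_gap: 1.003
gripper_force: 8.6
```

Force is at 17 N, so I'll ease back to about 12 N, hold, and check.

Request:
{"name": "servo_tool", "arguments": {"commands": [-0.005, 0, 0, 0, 0, 0, 1, 0, 0, 0, 0, 0, 0, 1, 0, 0, 0, 0, 0, 0, 1, 0, 0, 0, 0, 0, 0, 1, 0, 0, 0, 0, 0, 0, 1, 0, 0, 0, 0, 0, 0, 1, 0, 0, 0, 0, 0, 0, 1, 0, 0, 0, 0, 0, 0, 1, 0, 0, 0, 0, 0, 0, 1, 0, 0, 0, 0, 0, 0, 1, 0, 0, 0, 0, 0, 0, 1]}}

```text
t: 17.65
tcp_pos: [0.6638, -0.0913, 0.0047]
tool_rot: [0.679, 0.735, -0.001, 0.003]
force: [-0.3, -11.8, 0.3]
finger_gap: 1.0
gripper_force: 5.5
```

Request:
{"name": "servo_tool", "arguments": {"commands": [-0.01, 0, 0, 0, 0, 0, 1, -0.04, 0, 0, 0, 0, 0, 1, -0.04, 0, 0, 0, 0, 0, 1, 0, 0, -0.07, 0, 0, 0, 1, 0, 0, -0.08, 0, 0, 0, 1, 0, 0, -0.08, 0, 0, 0, 1, 0, 0, -0.08, 0, 0, 0, 1, -0.07, 0, 0, 0, 0, 0, 1, -0.07, 0, 0, 0, 0, 0, 1, -0.07, 0, 0, 0, 0, 0, 1, 0, 0, 0, 0, 0, 0, 1]}}

```text
t: 18.57
tcp_pos: [0.6753, -0.2437, 0.16]
tool_rot: [0.681, 0.732, -0.0, 0.003]
force: [-0.2, -0.6, -0.7]
finger_gap: 0.998
gripper_force: 0.0
```

```bash
python3 chk.py
python3 - <<'E'
from h import *
S=manip.snapshot("scene");D=manip.snapshot("side")
im=np.hstack([S["img"][210:330,270:430],D["img"][225:345,235:395]]);cv2.imwrite("pics/g.png",cv2.resize(im,(800,300),interpolation=cv2.INTER_CUBIC)[:,:,::-1])
E
```

```text
18.6667 [ 0.67420704 -0.23780011  0.15890888] [0.74167487 0.60926072 0.53267687]
tcp board [ 0.0574 -0.1998]
0.79 [([348, 231], [0.1521, 0.1056]), ([341, 233], [0.1316, 0.1132]), ([297, 265], [-0.0425, 0.1039]), ([305, 276], [-0.0534, 0.0598]), ([334, 299], [-0.0524, -0.0475]), ([353, 288], [0.0081, -0.0546]), ([386, 262], [0.1386, -0.0507]), ([385, 256], [0.1536, -0.0338])]
0.71 [([257, 293], [0.1534, 0.0996]), ([258, 299], [0.1435, 0.1245]), ([275, 296], [0.1027, 0.1055]), ([285, 300], [0.0727, 0.1184]), ([329, 303], [-0.0419, 0.1144]), ([336, 271], [-0.0387, -0.0323]), ([270, 264], [0.1554, -0.0413])]
```

View pics/g.png

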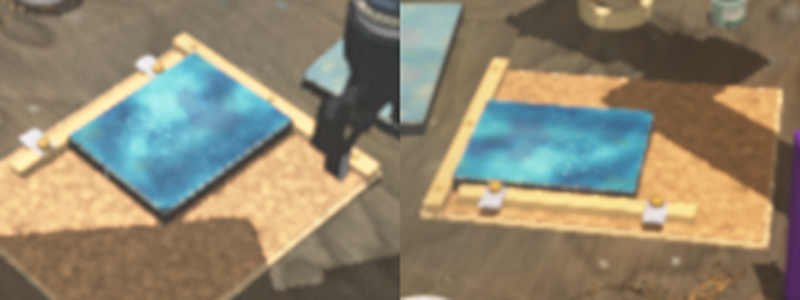

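The canvas sits square in the corner, with no gap visible at either rail and the gripper clear of it. Handing in.

```bash
python3 -c "
from station import manip
print(manip.sign_off())"
```

```text
the job is handed in; nothing more can be done
None
```

The job is handed in, with no verdict shown: I toppled the canvas face up, pressed it against the far rail at about 10 N and then the left rail at about 12 N (17 N peak), and in the last pictures it lay square in the corner.

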